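# Open, load and close a welding fixture

## Task

Open the blue welding fixture: turn its yellow cam lock anticlockwise past its detent, lift the hold-down plate off its two pins and set it down flat on the table. Lay every red bracket flat in a pocket of its own, tongue in the pocket's slot; then lower the plate level over both pins again until it sits fully home, and only then turn the lock clockwise until it clicks past its detent. Do not disturb the brush, the tin or the magnetic square.

Things in the scene. Friction and masses are not known exactly. Their poses are not given: they have to be found in the camera images.
- fixture: Blue steel welding fixture, 150 (its x) x 350 (its y) mm base plate 8 mm thick, fixed to the table. Origin: centre of the underside; z up. Four pockets side by side along y, each fenced by aluminium walls 6 mm thick whose tops are 8 mm above the base plate; two brass dowel pins at y = -150 and +150 mm, x = 0; a yellow cam lock at x = -55, y = +150 mm.
- pocket0 (a point): Centre of the floor of pocket 0 (top of the base plate, 8 mm above the table), axes as the fixture's. Clear space inside the walls 82 mm along x by 41 mm along y, centred here, plus a 24 mm wide slot through the end wall on the fixture's +x side for a bracket's tongue. Both long side walls have a gap in the middle (x from -25 to +25 mm) for fingers. Pockets are 70 mm apart.
- pocket1 (a point): Centre of the floor of pocket 1 (top of the base plate, 8 mm above the table), axes as the fixture's. Clear space inside the walls 82 mm along x by 41 mm along y, centred here, plus a 24 mm wide slot through the end wall on the fixture's -x side for a bracket's tongue. Both long side walls have a gap in the middle (x from -25 to +25 mm) for fingers. Pockets are 70 mm apart.
- pocket2 (a point): Centre of the floor of pocket 2 (top of the base plate, 8 mm above the table), axes as the fixture's. Clear space inside the walls 82 mm along x by 41 mm along y, centred here, plus a 24 mm wide slot through the end wall on the fixture's +x side for a bracket's tongue. Both long side walls have a gap in the middle (x from -25 to +25 mm) for fingers. Pockets are 70 mm apart.
- pocket3 (a point): Centre of the floor of pocket 3 (top of the base plate, 8 mm above the table), axes as the fixture's. Clear space inside the walls 82 mm along x by 41 mm along y, centred here, plus a 24 mm wide slot through the end wall on the fixture's -x side for a bracket's tongue. Both long side walls have a gap in the middle (x from -25 to +25 mm) for fingers. Pockets are 70 mm apart.
- pocket0_slot (a point): Middle of the tongue slot of pocket 0, at the outer face of the end wall, floor height: 48 mm from point pocket0, to the fixture's +x side.
- pocket1_slot (a point): Middle of the tongue slot of pocket 1, at the outer face of the end wall, floor height: 48 mm from point pocket1, to the fixture's -x side.
- pocket2_slot (a point): Middle of the tongue slot of pocket 2, at the outer face of the end wall, floor height: 48 mm from point pocket2, to the fixture's +x side.
- pocket3_slot (a point): Middle of the tongue slot of pocket 3, at the outer face of the end wall, floor height: 48 mm from point pocket3, to the fixture's -x side.
- seat (a point): Where the origin of the hold-down plate must come: level with the top of the two aluminium shoulders (22 mm above the fixture's underside) that stand around the dowel pins, midway between the pins, axes as the fixture's. The pins are 12 mm in diameter, 300 mm apart along the fixture's y, and rise 18 mm above the shoulders, the upper 8 mm tapering.
- plate: Loose aluminium hold-down plate, 50 (x) x 340 (y) x 10 mm, 0.5 kg, with two 15 mm through holes at y = -150 and +150 mm, the same either way round. Origin: centre of the underside; z up. Black bar handle, 110 mm long along y, 16 wide, 38 to 56 mm above the underside on two posts at y = -45 and +45 mm, open below its middle. Starts home on the fixture, locked.
- plate_handle (a point): Centre of the plate's handle bar, 47 mm above the plate's underside; axes as the plate's.
- lock_knob (a joint): Yellow cam lock, rad: 0 locked (its start), growing anticlockwise seen from above to the stop at 1.45, open. Over-centre spring detent: from either stop it resists with 0.25 N m, less and less up to 0.73, then snaps to the other stop; let go sooner it springs back. Its cam tongue points to the fixture's +x when locked, 3 mm above the plate's edge, and to +y, clear of the plate, when open.
- lock_grip (a point): On the axis of the cam lock, at the middle of its upright yellow grip bar: 46 mm long, 14 mm wide, 26 mm high, its middle 58 mm above the fixture's underside (the bar spans 45 to 71 mm). The point turns with the knob; its y axis runs along the bar, in the direction of the cam tongue, which reaches 46 mm out from the axis below the bar (35 to 41 mm above the fixture's underside).
- bracket0: Loose flat steel bracket, primed red, 12 mm thick, 0.25 kg: a body 76 (x) x 36 (y) mm with a tongue 16 mm wide that sticks out 20 mm from its +x end. Origin: centre of the body's underside (without the tongue); z up. May be absent.
- bracket1: Loose flat steel bracket, primed red, 12 mm thick, 0.25 kg: a body 76 (x) x 36 (y) mm with a tongue 16 mm wide that sticks out 20 mm from its +x end. Origin: centre of the body's underside (without the tongue); z up. May be absent.
- bracket2: Loose flat steel bracket, primed red, 12 mm thick, 0.25 kg: a body 76 (x) x 36 (y) mm with a tongue 16 mm wide that sticks out 20 mm from its +x end. Origin: centre of the body's underside (without the tongue); z up. May be absent.
- bracket3: Loose flat steel bracket, primed red, 12 mm thick, 0.25 kg: a body 76 (x) x 36 (y) mm with a tongue 16 mm wide that sticks out 20 mm from its +x end. Origin: centre of the body's underside (without the tongue); z up. May be absent.
- wire_brush: Bystander: hand brush lying on the table beyond the work, 200 mm long.
- paste_tin: Bystander: closed round tin with a green label standing on the table, 70 mm across, 70 mm high. Origin: centre of its underside.
- magnet_square: Bystander: orange magnetic welding square lying on the table, about 90 x 90 x 16 mm.
Mind the look-alikes: they are no part of the job. Leave any pink look-alike of the bracket3 alone.

How it is judged:
By the outcome, as a careful person would: the job done as asked, in the order asked, and still so for the second after the job is handed in, with the robot touching nothing.
Of bracket0, bracket1, bracket2, bracket3 only 2 to 4 are there at a start; the rules pass over those that are not, and their reading is None.
At some moment in a run one of bracket0, bracket1, bracket2, bracket3 may be knocked a few centimetres aside while the robot is not near it.
Once in a run the grip may slacken for a moment while it holds something.
It also fails if it takes over 210 s, if anything falls off the work surface, if the arm or the gripper's body presses on something with over 40 N, if the wrist force passes 120 N, or if a joint passes its speed limit or range.

## Robot

A 7-joint arm with a two-finger parallel gripper is mounted at the origin on the work surface. World frame = base frame: x ahead of the robot, y to its left, z up, the work surface at z = 0. Lengths are in m, angles in rad, forces in N, time in s.
With the tool pointing down it reaches from about 0.375 to 0.925 m from the base axis. Payload 3.1 kg.
Tool frame: the origin (TCP) lies between the finger pads; the fingertips stand 19 mm ahead of it and the grasp point (between the pads) is the TCP; z points along the fingers, y is the line along which they close (so a half turn about z gives the same grasp; the last joint's range is limited). The gripper opens to 85 mm and grips with 20 to 120 N. Pads are 22 mm wide; open, the fingers measure 114 mm over their backs; the gripper's body (76 mm by 85 mm) begins 54 mm behind the grasp point. The pads swing forward as they close: fully open they stand 13 mm farther back than shut.
Start: joints at [-1.271, 0.383, 0.044, 1.598, -0.018, 1.161, -0.05], TCP at [0.252, 0.599, 0.25] pointing down, gripper open.
Joint ranges: [-2.61, 2.61], [-0.41, 2.15], [-1.48, 1.57], [0, 2.5], [-1.57, 4.71], [0.05, 1.97], [-2.85, 2.85]. Speed limits (rad/s): [2.79, 2.79, 3.14, 3.14, 3.14, 3.14, 3.14].

## Interface

Orientations are given as a unit quaternion [x, y, z, w].
In Python, from bench import move_ptp, movel, move_j, move_gripper, pause, inverse_kinematics, read_camera, camera_params, MotionError, sign_off, look_for, tip_of, read_time_s, read_qpos, read_joint_vel, read_effort, read_eef_pos, read_tcp_rot, read_ft_force, read_ft_torque, read_finger_gap, read_grasp_force gives the robot as it stands. Calls block until the motion is done:
- move_ptp(position, orientation): joint-space move of the TCP to a pose.
- movel(position, orientation=None, speed=0.15): straight line of the TCP; orientation=None keeps the orientation; speed is the mean speed in m/s.
- move_j(angles): joint-space move.
- move_gripper(opening, effort=None): finger opening in m; effort is the grip in N (None keeps the last); returns when the fingers have stopped.
- pause(seconds).
- inverse_kinematics(position, orientation): joint angles nearest the present ones, or None.
- read_camera(name): name is "scene" or "top"; returns the picture (400x640x3 uint8, red, green, blue); there is no depth.
- camera_params(name): a dict with "K" (3x3 intrinsics, pixels), "camera_from_world" (4x4, takes a point from world to camera coordinates). Camera axes: x right, y down, z forward; pixel columns grow to the right and rows downward; lengths in m; the calibration is good to about 2 mm. A picture is of the moment at which its call begins. camera_params takes no time and is no camera call.
A pose or a line that the arm cannot do raises MotionError and nothing moves.
- sign_off(): hands the job in; it is judged then, once.
Trained networks look in the newest picture that a camera, given by its name, has taken for a name from the list of things; names that differ only in an ending like _2 or _b are one class to them, and where a whole thing is asked for, a point or a joint stands for the part that bears it (a point fixed in the world has none). Each returns a list of dicts, best first, with "confidence" (0 to 1); they miss things now and then, are a little off and sometimes report something else, mostly with a low value. They report only what shows in the picture. A call takes as long as a camera call. They do not tell look-alikes from the thing itself.
- look_for(camera, name): "at" ([column, row] in pixels, amid what is visible of it).
- tip_of(camera, name): "at" ([column, row] in pixels: a listed point, or the origin of a listed thing).
Readings, each from a call of its own:
- read_time_s(): time.
- read_qpos(): joint angles.
- read_joint_vel(): joint speeds.
- read_effort(): joint torques, N m.
- read_eef_pos(): TCP position.
- read_tcp_rot(): TCP orientation.
- read_ft_force(): force on the tool from outside, world axes, zero at the start.
- read_ft_torque(): the same for the moment, N m.
- read_finger_gap(): finger opening in m.
- read_grasp_force(): force on a finger pad.
Only numpy, scipy, OpenCV 4.12 (cv2) and the standard library are available. Lean on these libraries where they do the work, as an engineer would, in place of code of your own. Each camera call takes 0.05 s, during which the arm holds its last target. There are 200 camera calls.

## Working session

There is one attempt and no reset: what is moved stays moved. The work goes in short steps, each a Python script; the robot and the scene stay as the last script left them, time stands still between calls to the robot, and variables do not carry over. Pictures are saved under pics/ and viewed, at most 14 in all, crops included, and the job is handed in when it is done.

```bash
ls; mkdir -p pics; python3 - <<'E'
from bench import *
import cv2,numpy as np
for c in ("scene","top"):
    im=read_camera(c); cv2.imwrite(f"pics/{c}0.png",im[:,:,::-1])
    p=camera_params(c); print(c,np.round(p["K"],1).tolist(),np.round(p["camera_from_world"],4).tolist())
for n in ("pocket0","pocket3","plate_handle","lock_grip","bracket0","seat"):
    print(n,[(np.round(d["at"],1).tolist(),round(d["confidence"],2)) for d in tip_of("top",n)])
print(read_time_s(),read_tcp_rot(),read_ft_force())
E
```

```text
pics
scene [[454.6, 0.0, 322.6], [0.0, 454.6, 199.0], [0.0, 0.0, 1.0]] [[-0.4259, 0.9047, -0.0131, 0.2251], [0.5547, 0.2496, -0.7937, -0.2983], [-0.7148, -0.3453, -0.6082, 1.5901], [0.0, 0.0, 0.0, 1.0]]
top [[429.2, 0.0, 326.3], [0.0, 429.2, 195.6], [0.0, 0.0, 1.0]] [[0.0028, -1.0, -0.0031, 0.0444], [-0.9874, -0.0022, -0.1582, 0.6234], [0.1582, 0.0035, -0.9874, 1.0822], [0.0, 0.0, 0.0, 1.0]]
pocket0 [([235.2, 223.1], 0.83), ([284.6, 215.1], 0.8), ([263.0, 221.0], 0.73), ([316.4, 204.2], 0.56)]
pocket3 [([235.2, 223.1], 0.83), ([284.6, 215.1], 0.8), ([263.0, 221.0], 0.73), ([316.4, 204.2], 0.56)]
plate_handle [([271.6, 216.3], 0.89), ([219.7, 247.2], 0.59), ([261.5, 219.2], 0.49)]
lock_grip [([217.3, 248.6], 0.52), ([271.0, 215.8], 0.45)]
bracket0 [([374.4, 204.3], 0.71), ([417.6, 201.4], 0.69), ([433.7, 252.3], 0.67), ([385.2, 250.1], 0.58)]
seat [([271.9, 215.2], 0.96)]
0.4 [ 1.97582335e-01  9.80286276e-01 -1.91497296e-04 -3.02306517e-05] [-0.53526995 -0.5001002  -0.89036013]
```

```bash
python3 - <<'E'
import cv2
a=cv2.imread("pics/top0.png")
cv2.imwrite("pics/top0c.png",cv2.resize(a[130:330,160:480],(800,500),interpolation=cv2.INTER_CUBIC))
E
```

```text
(no output)
```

View pics/top0.png

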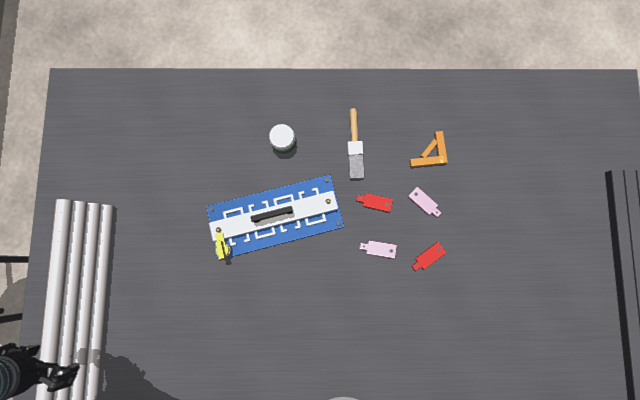

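View pics/scene0.png

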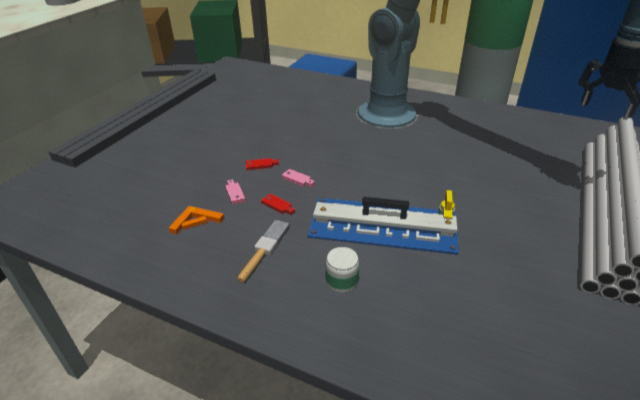

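```bash
sleep 1
```

```text
(no output)
```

View pics/top0c.png

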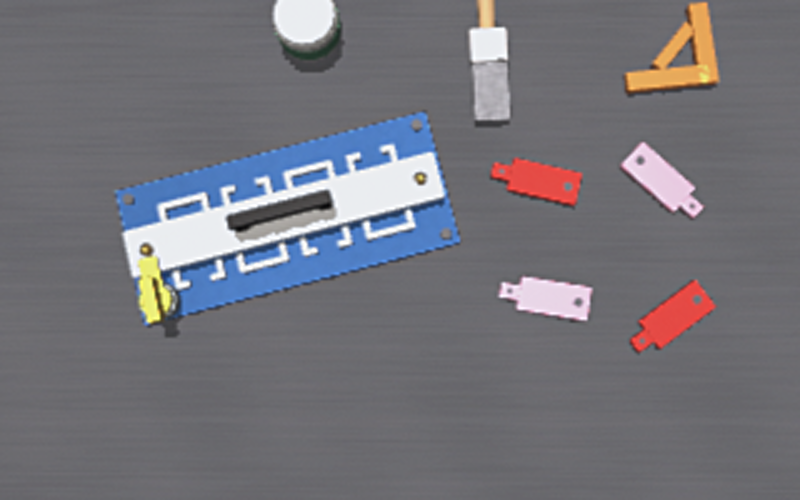

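Top view: the red brackets are at (377,203) and (429,257). The look-alikes are pink, at (424,202) and (379,249), and I'll leave those alone. The fixture is centred at about (275,217), with the lock at (222,245) on its left end. Next I'll fit the poses from the colour outlines.

```bash
cat > h.py <<'E'
from bench import *
import cv2, numpy as np
from scipy.spatial.transform import Rotation as R
from scipy.optimize import least_squares
def proj(cam,P):
    p=camera_params(cam);M=np.array(p["camera_from_world"]);c=np.asarray(P)@M[:3,:3].T+M[:3,3]
    q=c@np.array(p["K"]).T; return q[:,:2]/q[:,2:]
def back(cam,uv,z):
    p=camera_params(cam);M=np.array(p["camera_from_world"]);K=np.array(p["K"])
    d=np.c_[np.asarray(uv,float),np.ones(len(uv))]@np.linalg.inv(K).T@M[:3,:3]
    o=-M[:3,:3].T@M[:3,3]; return (o+d*((z-o[2])/d[:,2])[:,None])[:,:2]
def mask(im,kind):
    h,s,v=cv2.split(cv2.cvtColor(im,cv2.COLOR_RGB2HSV))
    if kind=="red": m=((h<8)|(h>172))&(s>160)&(v>90)
    if kind=="blue": m=(h>100)&(h<125)&(s>110)&(v>60)
    if kind=="yellow": m=(h>22)&(h<35)&(s>150)&(v>90)
    return m.astype(np.uint8)
def blobs(m,amin):
    n,l,st,c=cv2.connectedComponentsWithStats(m); return [(c[i],st[i,4],l==i) for i in range(1,n) if st[i,4]>=amin]
def rot(a): return np.array([[np.cos(a),-np.sin(a)],[np.sin(a),np.cos(a)]])
def place(xyyaw,L): return np.asarray(L)@rot(xyyaw[2]).T+xyyaw[:2]
BR=np.array([[-38,-18],[38,-18],[38,-8],[58,-8],[58,8],[38,8],[38,18],[-38,18]])/1e3
def sil(cam,p,poly,z0,z1,S=8,win=None):
    "anti-aliased silhouette of an extruded polygon, in window win"
    x0,y0,w,h=win; im=np.zeros((h*S,w*S),np.uint8)
    a=proj(cam,np.c_[place(p,poly),np.full(len(poly),z0)]); b=proj(cam,np.c_[place(p,poly),np.full(len(poly),z1)])
    f=lambda q:np.round(((q-[x0,y0])+.5)*S).astype(np.int32)
    cv2.fillPoly(im,[f(a)],255);cv2.fillPoly(im,[f(b)],255)
    for i in range(len(poly)):
        j=(i+1)%len(poly); cv2.fillConvexPoly(im,f(np.array([a[i],a[j],b[j],b[i]])),255)
    return cv2.resize(im,(w,h),interpolation=cv2.INTER_AREA)/255.
def fit_bracket(cam,im,m,c,z=0.0):
    "fit pose x,y,yaw of a red bracket whose mask is m"
    from scipy.optimize import minimize
    w=back(cam,[c],z+.006)[0]; win=(int(c[0])-35,int(c[1])-35,70,70)
    t=im.astype(float); s=t[...,0]-(t[...,1]+t[...,2])/2
    near=s[win[1]:win[1]+70,win[0]:win[0]+70]*cv2.dilate(m.astype(np.uint8),np.ones((3,3)))[win[1]:win[1]+70,win[0]:win[0]+70]
    T=np.clip(near/np.percentile(s[m],60),0,1)
    cost=lambda p:((cv2.GaussianBlur(sil(cam,p,BR,z,z+.012,win=win),(0,0),.6)-cv2.GaussianBlur(T,(0,0),.6))**2).sum()
    best=None
    for a in np.arange(0,2*np.pi,np.pi/8):
        r=minimize(cost,[*w,a],method="Nelder-Mead",options=dict(initial_simplex=np.array([[*w,a],[w[0]+.008,w[1],a],[w[0],w[1]+.008,a],[*w,a+.25]]),xatol=1e-4,fatol=1e-3,maxiter=150))
        if best is None or r.fun<best.fun: best=r
    return best.x,best.fun
def find_brackets(cam="top",zs=0.0):
    im=read_camera(cam); return [fit_bracket(cam,im,m,c,zs) for c,n,m in blobs(mask(im,"red"),60)]
def q(yaw): return (R.from_euler("z",yaw)*R.from_euler("y",np.pi)).as_quat()
def pick_yaw(poses):
    "poses: list of (xyz,yaw); returns 0 or pi to add for IK feasibility with least wrist turn"
    best=None
    for k in (0,np.pi):
        js=[inverse_kinematics(list(p),list(q(a+k))) for p,a in poses]
        if any(j is None for j in js): continue
        c=max(abs(j[6]) for j in js)
        if best is None or c<best[0]: best=(c,k)
    print("wrist",best); return best[1]
def go(p,yaw): move_ptp([float(v) for v in p],[float(v) for v in q(yaw)])
def lin(p,yaw,speed=.15): movel([float(v) for v in p],[float(v) for v in q(yaw)],speed)
def st(t=""): print(t,"t",round(read_time_s(),1),"tcp",np.round(read_eef_pos(),4),"F",np.round(read_ft_force(),1),"gap",round(read_finger_gap(),4),"gf",round(read_grasp_force(),1))
E
cat > m1.py <<'E'
from h import *
for cam in ("top","scene"):
    im=read_camera(cam); b=max(blobs(cv2.morphologyEx(mask(im,"blue"),cv2.MORPH_CLOSE,np.ones((3,3))),50),key=lambda t:t[1])
    full=np.zeros(im.shape[:2],bool)
    for c,n,m in blobs(mask(im,"blue"),15):
        if np.hypot(*(c-b[0]))<90: full|=m
    ctr=cv2.findContours(full.astype(np.uint8),cv2.RETR_EXTERNAL,cv2.CHAIN_APPROX_NONE)[0]
    uv=np.vstack(ctr)[:,0]; w=back(cam,uv,.008)
    (cx,cy),(a,bb),an=cv2.minAreaRect((w*1000).astype(np.float32)); print(cam,"rect",cx,cy,a,bb,an)
    for p,c in find_brackets(cam): print(" br",np.round(p,4),round(c,2),np.round(proj(cam,[[*p[:2],.006]])[0]))
    for n in ("seat","lock_grip"):
        z={"seat":.022,"lock_grip":.058}[n]
        for d in tip_of(cam,n)[:2]: print(n,back(cam,[d["at"]],z),d["confidence"])
E
python3 m1.py
```

```text
top rect 572.6383056640625 186.7928009033203 150.07908630371094 349.5080871582031 14.879708290100098Traceback (most recent call last):
  File "m1.py", line 10, in <module>
    for p,c in find_brackets(cam): print(" br",np.round(p,4),round(c,2),np.round(proj(cam,[[*p[:2],.006]])[0]))
               ~~~~~~~~~~~~~^^^^^
  File "h.py", line 46, in find_brackets
    im=read_camera(cam); return [fit_bracket(cam,im,m,c,zs) for c,n,m in blobs(mask(im,"red"),60)]
                                 ~~~~~~~~~~~^^^^^^^^^^^^^^^
  File "h.py", line 42, in fit_bracket
    r=minimize(cost,[*w,a],method="Nelder-Mead",options=dict(initial_simplex=np.array([[*w,a],[w[0]+.008,w[1],a],[w[0],w[1]+.008,a],[*w,a+.25]]),xatol=1e-4,fatol=1e-3,maxiter=150))
    res = _minimize_neldermead(fun, x0, args, callback, bounds=bounds,
                               **options)
    fxcc = func(xcc)
    fx = function(np.copy(x), *(wrapper_args + args))
  File "h.py", line 39, in <lambda>
    cost=lambda p:((cv2.GaussianBlur(sil(cam,p,BR,z,z+.012,win=win),(0,0),.6)-cv2.GaussianBlur(T,(0,0),.6))**2).sum()
                                     ~~~^^^^^^^^^^^^^^^^^^^^^^^^^^^
  File "h.py", line 26, in sil
    a=proj(cam,np.c_[place(p,poly),np.full(len(poly),z0)]); b=proj(cam,np.c_[place(p,poly),np.full(len(poly),z1)])
  File "h.py", line 6, in proj
    p=camera_params(cam);M=np.array(p["camera_from_world"]);c=np.asarray(P)@M[:3,:3].T+M[:3,3]
ValueError: time passes only in moves, steps and waits
```

```bash
sed -i 's/^def proj/import functools\ncamera_params=functools.lru_cache(None)(camera_params)\ndef proj/' h.py; time python3 m1.py
```

```text
top rect 572.6395263671875 186.79080200195312 150.07875061035156 349.5076599121094 14.882085800170898
 br [ 0.6124 -0.0928  1.3449] 8.96 [377. 202.]
 br [ 0.4693 -0.2331  2.2007] 9.5 [430. 255.]
seat [[0.56273515 0.18815562]] 0.88
lock_grip [[0.4826013  0.32447411]] 0.78
scene rect -1092.2132568359375 594.5423583984375 445.58721923828125 1727.7579345703125 88.6556167602539
 br [ 0.4637 -0.2394  2.1872] 22.19 [258. 163.]
 br [ 0.6067 -0.0986  1.3313] 30.12 [276. 202.]
lock_grip [[0.47331152 0.3100284 ]] 0.58
real	0m10.859s
user	0m6.072s
sys	0m0.080s
```

```bash
cat >> h.py <<'E'
FIX=np.array([.5726,.1868,np.deg2rad(14.88)])
def fx(x,y): return place(FIX,[[x,y]])[0]
E
cat > s1.py <<'E'
from h import *
im=read_camera("scene")
m=mask(im,"blue"); m[:180]=0; m[:, :290]=0; m[260:]=0; m[:,480:]=0
uv=cv2.findNonZero(m)[:,0]; w=back("scene",uv,.008)
print("scene fix",cv2.minAreaRect((w*1000).astype(np.float32)))
p=fx(-.055,.15); y0=FIX[2]
k=pick_yaw([([*p,.066],y0),([*p,.066],y0+1.45)])
move_gripper(.05,40)
go([*p,.18],y0+k); st()
lin([*p,.066],y0+k,.1); st("at lock")
move_gripper(.02,20); st("near")
move_gripper(.0,20); st("closed")
print(k)
E
python3 s1.py
```

```text
scene fix ((573.5457763671875, 185.0711669921875), (156.16522216796875, 350.037353515625), 14.778642654418945)
wrist (np.float64(1.6721266386525533), 3.141592653589793)
 t 2.9 tcp [0.4805 0.319  0.1801] F [-0.4 -0.6 -0.1] gap 0.05 gf 0.0
at lock t 4.2 tcp [0.4816 0.318  0.0668] F [ 0.9  0.7 -0.2] gap 0.0498 gf 0.0
near t 4.6 tcp [0.481  0.3177 0.0662] F [ 0.1 -0.2 -0.8] gap 0.0199 gf 0.0
closed t 4.8 tcp [0.4811 0.3172 0.0662] F [-0.8 -1.   2.8] gap 0.0135 gf 24.2
3.141592653589793
```

```bash
cat > s2.py <<'E'
from h import *
p=fx(-.055,.15); y0=FIX[2]+np.pi
move_gripper(0,40)
for a in (.25,.5,.75,1.0,1.25,1.42):
    lin([*p,.066],y0+a,.02) if False else movel([float(v) for v in (*p,.066)],[float(v) for v in q(y0+a)],.1)
    print(a,round(read_ft_torque()[2],3),end=" "); st()
move_gripper(.05); pause(.2)
lin([*p,.2],y0+1.42,.15); st()
im=read_camera("top"); cv2.imwrite("pics/t2.png",cv2.resize(im[150:290,180:460,::-1],(800,400),interpolation=cv2.INTER_CUBIC))
E
python3 s2.py
```

```text
0.25 -0.124  t 5.4 tcp [0.4811 0.3173 0.0663] F [-0.2 -1.2  6.3] gap 0.0132 gf 44.1
0.5 -0.035  t 5.8 tcp [0.481  0.3173 0.0663] F [-1.3 -2.5  6.1] gap 0.0129 gf 44.2
0.75 0.031  t 6.2 tcp [0.481  0.3174 0.0662] F [-1.6 -3.1  5.2] gap 0.0135 gf 23.6
1.0 0.129  t 6.6 tcp [0.481  0.3174 0.0663] F [-1.3 -3.3  5.8] gap 0.0131 gf 43.8
1.25 0.188  t 7.0 tcp [0.4809 0.3174 0.0662] F [-0.8 -2.7  6.3] gap 0.0131 gf 43.9
1.42 0.195  t 7.4 tcp [0.4808 0.3173 0.0662] F [-2.7 -2.9  5.4] gap 0.0131 gf 43.9
 t 9.0 tcp [0.4801 0.3171 0.1989] F [-0.4  0.3  0. ] gap 0.0503 gf 0.0
```

View pics/t2.png

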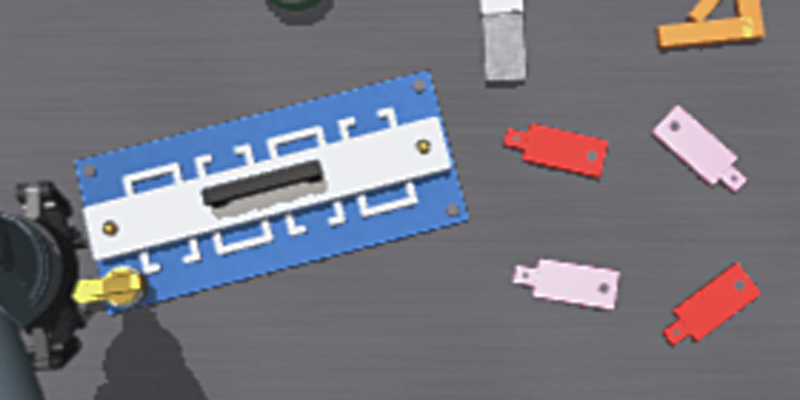

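The lock is open: its tongue points left to (90,290) in the crop, clear of the plate. Next is the plate.

```bash
cat > s3.py <<'E'
from h import *
y0=FIX[2]-np.pi/2; h=.069
k=pick_yaw([([*fx(0,0),h],y0),([*fx(-.15,.06),h],y0)]); y0+=k
go([*fx(0,0),.17],y0); lin([*fx(0,0),h],y0,.1); st("at")
move_gripper(.02,20); move_gripper(0,20); st("touch")
move_gripper(0,90); st("grip")
lin([*fx(0,0),h+.03],y0,.04); st("lift"); 
E
python3 s3.py
```

```text
wrist (np.float64(0.2191266804286425), 0)
at t 10.9 tcp [0.5734 0.187  0.0698] F [0.4 0.1 0.5] gap 0.0499 gf 0.0
touch t 11.6 tcp [0.5725 0.1868 0.0692] F [-1.3 -0.4  2.1] gap 0.0158 gf 23.5
grip t 11.8 tcp [0.5726 0.1869 0.0693] F [-1.3 -0.4  4.6] gap 0.0145 gf 88.9
lift t 12.7 tcp [0.5723 0.1867 0.0988] F [-0.2  0.3 -5.5] gap 0.0147 gf 88.1
```

```bash
cat > s4.py <<'E'
from h import *
y0=FIX[2]-np.pi/2; h=.069+.035
lin([*fx(0,0),h],y0,.1)
lin([*fx(0,-.06),h],y0,.15); st("a")
lin([*fx(-.15,-.06),h],y0,.15); st("b")
lin([*fx(-.15,.06),h],y0,.15); st("c")
lin([*fx(-.15,.06),.052],y0,.08); st("low")
z=.052
while z>.0455 and read_ft_force()[2]<0:
    z-=.001; lin([*fx(-.15,.06),z],y0,.03)
st("down"); move_gripper(.05); pause(.2); st("rel")
lin([*fx(-.15,.06),.17],y0,.2)
for p,c in find_brackets(): print(np.round(p,4),round(c,2))
im=read_camera("top"); cv2.imwrite("pics/t4.png",cv2.resize(im[150:310,180:460,::-1],(800,457),interpolation=cv2.INTER_CUBIC))
E
python3 s4.py
```

```text
a t 13.5 tcp [0.588  0.1283 0.1039] F [-0.   0.1 -5.2] gap 0.0142 gf 88.3
b t 14.6 tcp [0.4447 0.091  0.1046] F [-0.7 -0.5 -5.1] gap 0.0147 gf 88.2
c t 15.6 tcp [0.4125 0.2051 0.1038] F [ 0.5 -0.9 -5.3] gap 0.0145 gf 88.2
low t 16.4 tcp [0.4127 0.2064 0.0522] F [ 1.1  0.1 -5.3] gap 0.0144 gf 88.2
down t 17.6 tcp [0.4124 0.2064 0.0473] F [-2.2 -1.7  0.1] gap 0.0147 gf 88.7
rel t 18.3 tcp [0.4123 0.2063 0.047 ] F [ 0.2 -0.4  0.6] gap 0.0503 gf 0.0
[ 0.6124 -0.0928  1.3452] 8.92
[ 0.4693 -0.2331  2.2006] 9.4
```

View pics/t4.png

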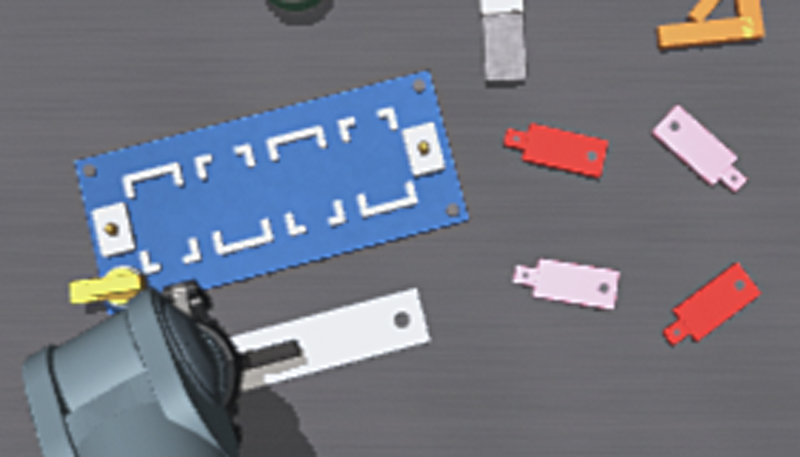

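The plate is flat on the table and all four pockets are clear. Bracket A goes in pocket 2.

```bash
cat > s5.py <<'E'
from h import *
import sys
which,pk=sys.argv[1],int(sys.argv[2])
near=np.array({"A":[.6124,-.0928],"B":[.4693,-.2331]}[which])
b=min((p for p,c in find_brackets() if c<20),key=lambda p:np.hypot(*(p[:2]-near))); print("bracket",b)
tgt=fx(0,-.105+.07*pk); ty=FIX[2]+(0 if pk%2==0 else np.pi)
yaw=b[2]; d=(ty-yaw+np.pi)%(2*np.pi)-np.pi
g=.020; k=pick_yaw([([*b[:2],g],yaw),([*tgt,g+.008],yaw+d)]); yaw+=k
move_gripper(.06,40)
go([*b[:2],.15],yaw); lin([*b[:2],g+.03],yaw,.2)
b2=min((p for p,c in find_brackets() if c<60),key=lambda p:np.hypot(*(p[:2]-b[:2])),default=None); print("again",b2)
lin([*b[:2],g],yaw,.05); st("at")
move_gripper(0,20); st("touch"); move_gripper(0,80); st("grip")
lin([*b[:2],g+.06],yaw,.08); st("lift")
lin([*tgt,g+.06],yaw+d,.2); st("over")
lin([*tgt,g+.014],yaw+d,.08); st("low")
E
python3 s5.py A 2
```

```text
bracket [ 0.61241148 -0.09284055  1.34497203]
wrist (np.float64(1.5031611042854054), 3.141592653589793)
again [ 0.46927854 -0.23310993  2.20066452]
at t 22.2 tcp [ 0.6124 -0.093   0.0199] F [-0.9  0.4 -0.3] gap 0.0599 gf 0.0
touch t 22.6 tcp [ 0.6128 -0.0929  0.0205] F [-0.9 -0.3  1.6] gap 0.0357 gf 21.4
grip t 22.8 tcp [ 0.6133 -0.0931  0.0209] F [-0.  -0.5  4.9] gap 0.0334 gf 81.2
lift t 23.7 tcp [ 0.6119 -0.0927  0.0796] F [ 0.8 -0.6 -2.6] gap 0.0336 gf 80.4
over t 25.4 tcp [0.5638 0.2193 0.08  ] F [ 0.3 -0.  -3. ] gap 0.0339 gf 80.4
low t 26.1 tcp [0.5638 0.2205 0.0339] F [ 0.4 -0.  -2.8] gap 0.0334 gf 80.4
```

```bash
cat > s6.py <<'E'
from h import *
import sys
p=np.array(read_eef_pos()); pk=int(sys.argv[1]); t=fx(0,-.105+.07*pk); o=[float(v) for v in read_tcp_rot()]
z=.034
while z>.0265 and read_ft_force()[2]<3:
    z-=.001; movel([float(t[0]),float(t[1]),z],o,.03)
st("down"); move_gripper(.05,40); pause(.2); st("rel")
movel([float(t[0]),float(t[1]),.17],o,.2)
go([*fx(-.2,-.35),.3],FIX[2]+np.pi)
im=read_camera("top")
for z in (0.,.008):
  for p,c in find_brackets("top",z): print(z,np.round(p,4),round(c,2),"fixture frame mm",np.round((p[:2]-FIX[:2])@rot(FIX[2])*1000,1),"dyaw",round(np.rad2deg(p[2]-FIX[2]),1))
cv2.imwrite(f"pics/t6_{pk}.png",cv2.resize(im[150:290,180:460,::-1],(800,400),interpolation=cv2.INTER_CUBIC))
E
python3 s6.py 2
```

```text
down t 27.6 tcp [0.5637 0.2206 0.0289] F [-2.9 -0.3  6. ] gap 0.0338 gf 81.3
rel t 28.2 tcp [0.5637 0.2206 0.0279] F [-0.1 -0.1 -1.1] gap 0.05 gf 0.0
0.0 [0.5646 0.2233 6.5451] 12.31 fixture frame mm [ 1.7 37.3] dyaw 360.1
0.0 [ 0.4527 -0.209  -0.7769] 257.06 fixture frame mm [-217.5 -351.7] dyaw -59.4
0.008 [0.5641 0.222  0.2619] 13.96 fixture frame mm [ 0.8 36.2] dyaw 0.1
0.008 [ 0.4596 -0.2134 -0.7695] 192.56 fixture frame mm [-212.  -357.8] dyaw -59.0
```

View pics/t6_2.png

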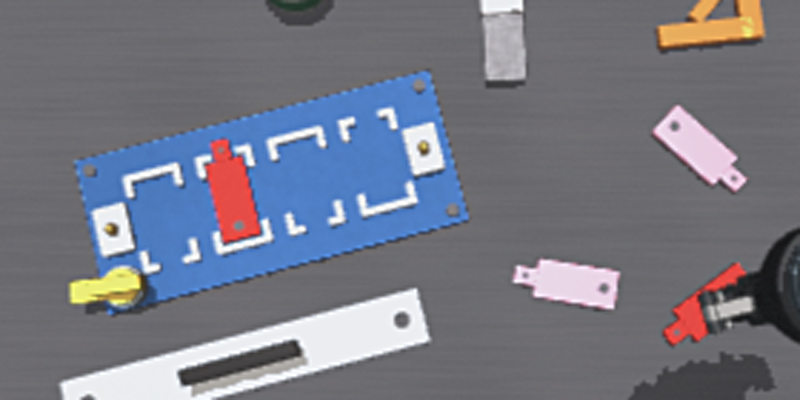

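Bracket A is seated in pocket 2, at (235,195) in the crop. Bracket B is next, into pocket 1; I'll move the arm out of its view first.

```bash
sed -i 's/^near=/go([*fx(0,.1),.25],FIX[2]+np.pi)\nnear=/' s5.py; python3 s5.py B 1
```

```text
bracket [ 0.4692757  -0.23311142  2.20069156]
wrist (np.float64(1.4406918215393796), 3.141592653589793)
again [0.56462682 0.22330558 6.54510017]
at t 36.8 tcp [ 0.4692 -0.2333  0.0199] F [ 0.5 -1.   0.2] gap 0.06 gf 0.0
touch t 37.1 tcp [ 0.4696 -0.2334  0.0204] F [ 0.1 -0.6  1.7] gap 0.035 gf 21.2
grip t 37.3 tcp [ 0.4699 -0.2336  0.0208] F [-0.9  0.1  6.6] gap 0.0334 gf 80.3
lift t 38.2 tcp [ 0.469  -0.2328  0.0798] F [ 0.5 -0.4 -2.8] gap 0.0338 gf 79.7
over t 40.4 tcp [0.5814 0.1513 0.0799] F [ 1.3 -0.2 -2.5] gap 0.0341 gf 79.7
low t 41.1 tcp [0.5817 0.1529 0.0338] F [ 0.2 -0.  -2.6] gap 0.0335 gf 79.7
```

```bash
python3 s6.py 1
```

```text
down t 42.6 tcp [0.5816 0.153  0.0288] F [-1.6 -0.3  4.7] gap 0.0336 gf 80.5
rel t 43.1 tcp [0.5816 0.153  0.0279] F [ 0.1 -0.  -0.5] gap 0.0497 gf 0.0
0.0 [0.5649 0.2231 6.5388] 12.24 fixture frame mm [ 1.9 37.1] dyaw 359.8
0.0 [0.5834 0.155  3.4001] 10.41 fixture frame mm [  2.3 -33.5] dyaw 179.9
0.008 [0.564  0.222  6.5442] 14.15 fixture frame mm [ 0.8 36.2] dyaw 360.1
0.008 [0.5827 0.1543 3.4028] 11.65 fixture frame mm [  1.4 -34. ] dyaw 180.1
```

View pics/t6_1.png

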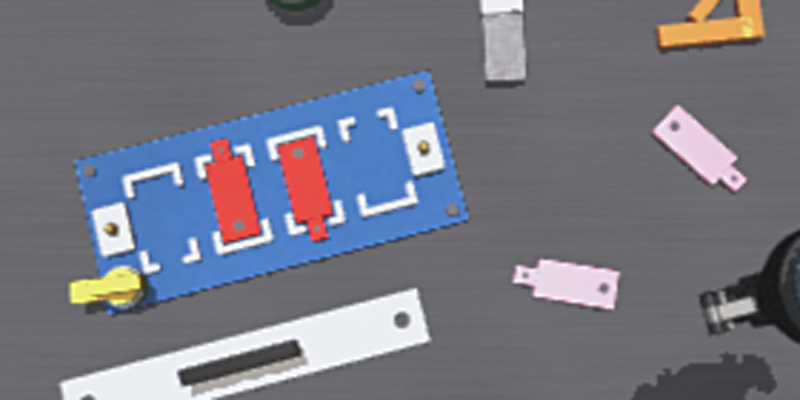

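Both brackets lie in their pockets, tongues in the slots at (220,148) and (318,233). Now I'll bring the plate back.

```bash
cat > s7.py <<'E'
from h import *
y0=FIX[2]-np.pi/2; h=.069+.035; P=fx(-.15,.06)
go([*P,.15],y0); lin([*P,.047],y0,.1); st("at")
move_gripper(.0,20); st("touch"); move_gripper(0,90); st("grip")
lin([*P,h],y0,.08); st("lift")
lin([*fx(-.15,-.06),h],y0,.15); st("a")
lin([*fx(0,-.06),h],y0,.15); st("b")
lin([*fx(0,0),h],y0,.1); st("c")
pause(.3)
im=read_camera("top"); cv2.imwrite("pics/t7.png",cv2.resize(im[150:290,180:460,::-1],(800,400),interpolation=cv2.INTER_CUBIC))
im=read_camera("scene"); cv2.imwrite("pics/s7.png",cv2.resize(im[170:270,290:490,::-1],(800,400),interpolation=cv2.INTER_CUBIC))
E
python3 s7.py
```

```text
at t 49.0 tcp [0.4128 0.2066 0.0475] F [-0.5  0.1 -0.3] gap 0.05 gf 0.0
touch t 49.4 tcp [0.4122 0.2065 0.0475] F [-1.6 -0.7  4.6] gap 0.0161 gf 24.2
grip t 49.6 tcp [0.4124 0.2066 0.0476] F [-1.8 -1.   7. ] gap 0.0143 gf 88.9
lift t 50.5 tcp [0.4117 0.2061 0.1036] F [ 0.3  0.7 -5.4] gap 0.0148 gf 87.8
a t 51.4 tcp [0.4427 0.0912 0.1038] F [-0.7  0.8 -5. ] gap 0.0144 gf 87.8
b t 52.6 tcp [0.5867 0.1286 0.1034] F [-0.7 -1.  -5.1] gap 0.0145 gf 87.8
c t 53.3 tcp [0.5727 0.186  0.1041] F [ 0.6 -1.3 -5.9] gap 0.0147 gf 87.8
```

View pics/s7.png

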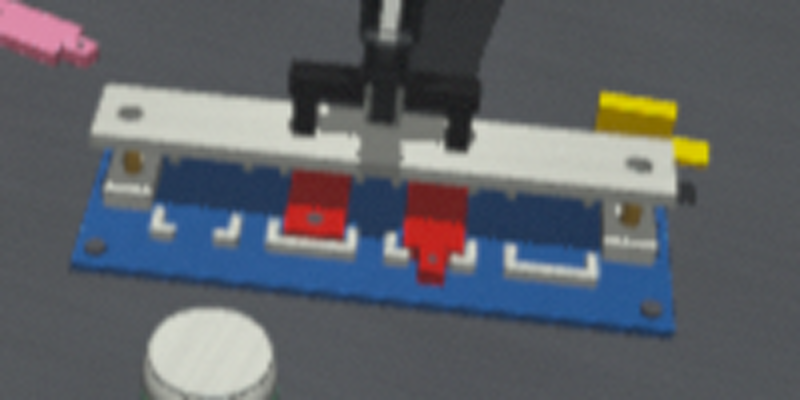

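The plate is level, with its holes at (130,112) and (640,163) straight above the pins. I'll lower it with a force check.

```bash
cat > s8.py <<'E'
from h import *
y0=FIX[2]-np.pi/2; P=fx(0,0); z=.104
lin([*P,.090],y0,.05); st("pins"); z=.09
while z>.0675:
    z-=.0015; lin([*P,z],y0,.03); F=read_ft_force(); print(round(z,4),np.round(F,1))
    if F[2]>4: break
st("end")
E
python3 s8.py
```

```text
pins t 54.2 tcp [0.572  0.1867 0.0892] F [ 0.5 -0.3 -6.1] gap 0.0144 gf 87.8
0.0885 [-1.1 -0.6 -4.8]
0.087 [ 0.  -0.1 -5. ]
0.0855 [ 0.1 -0.5 -5.6]
0.084 [-0.9  0.2 -6. ]
0.0825 [ 0.5  0.2 -5.4]
0.081 [-0.8 -0.1 -5.2]
0.0795 [-0.7 -0.1 -5.6]
0.078 [ 0.3  0.4 -5. ]
0.0765 [ 0.7 -0.2 -5.6]
0.075 [ 0.2  0.  -6.3]
0.0735 [-0.  -0.4 -5.7]
0.072 [ 0.2 -0.4 -5.8]
0.0705 [ 1.   0.2 -5.1]
0.069 [-2.3 -0.5  2. ]
0.0675 [-6.6 -0.8 10.8]
end t 57.9 tcp [0.5729 0.1869 0.0697] F [-6.6 -0.8 10.8] gap 0.0144 gf 90.2
```

```bash
cat > s9.py <<'E'
from h import *
y0=FIX[2]-np.pi/2; P=fx(0,0)
lin([*P,.069],y0,.03); move_gripper(.05,40); pause(.2); st("rel")
lin([*P,.17],y0,.2)
p=fx(-.055,.15); y0=FIX[2]+np.pi
go([*p,.18],y0+1.45)
im=read_camera("scene"); cv2.imwrite("pics/s9.png",cv2.resize(im[170:270,290:490,::-1],(800,400),interpolation=cv2.INTER_CUBIC))
st("above")
E
python3 s9.py
```

```text
rel t 58.8 tcp [0.5727 0.1868 0.069 ] F [ 0.1 -0.9  0.6] gap 0.0501 gf 0.0
above t 60.2 tcp [0.481  0.3159 0.1788] F [ 1.  -0.3  0.5] gap 0.0502 gf 0.0
```

View pics/s9.png

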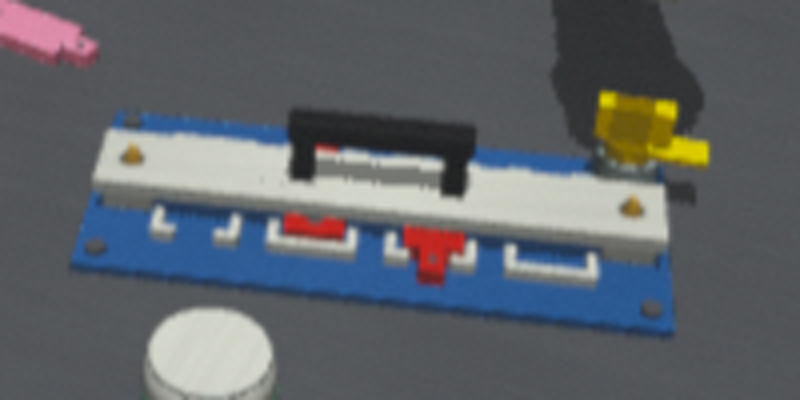

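The plate is home: both pins show through it at (132,155) and (632,207). Now I'll lock it.

```bash
cat > s10.py <<'E'
from h import *
p=fx(-.055,.15); y0=FIX[2]+np.pi
lin([*p,.066],y0+1.45,.1); st("at"); move_gripper(0,20); move_gripper(0,45); st("grip")
for a in (1.2,.95,.7,.45,.2,.02):
    movel([float(v) for v in (*p,.066)],[float(v) for v in q(y0+a)],.1); print(a,round(read_ft_torque()[2],3),end=" "); st()
move_gripper(.05); pause(.2)
lin([*p,.2],y0,.15); go([*fx(-.1,-.4),.3],y0); pause(.3)
for c,w in (("scene",(slice(170,270),slice(290,490))),("top",(slice(100,300),slice(180,480)))):
    im=read_camera(c)[w]; cv2.imwrite(f"pics/end_{c}.png",cv2.resize(im[...,::-1],(800,400 if c=="scene" else 533),interpolation=cv2.INTER_CUBIC))
st()
E
python3 s10.py
```

```text
at t 61.5 tcp [0.4816 0.318  0.0668] F [ 0.1 -0.2  0.9] gap 0.0499 gf 0.0
grip t 62.1 tcp [0.4808 0.3179 0.0666] F [-2.6 -0.9  5.2] gap 0.0128 gf 48.5
1.2 0.173  t 62.5 tcp [0.481  0.3179 0.0666] F [-2.  -1.2  5.2] gap 0.0131 gf 48.5
0.95 0.076  t 62.9 tcp [0.4812 0.3179 0.0667] F [-2.5 -1.3  4.6] gap 0.0129 gf 48.5
0.7 -0.063  t 63.3 tcp [0.4814 0.3178 0.0667] F [-2.1 -1.2  5.4] gap 0.0128 gf 48.4
0.45 -0.172  t 63.7 tcp [0.4815 0.3176 0.0667] F [-1.8 -0.6  4.6] gap 0.0129 gf 48.4
0.2 -0.189  t 64.1 tcp [0.4816 0.3175 0.0667] F [-1.3 -0.8  4.8] gap 0.0128 gf 48.4
0.02 -0.227  t 64.5 tcp [0.4817 0.3174 0.0667] F [-0.6 -1.7  5.4] gap 0.0131 gf 48.4
 t 68.5 tcp [ 0.5788 -0.2252  0.3   ] F [-0.2  0.6 -1.1] gap 0.0497 gf 0.0
```

View pics/end_scene.png

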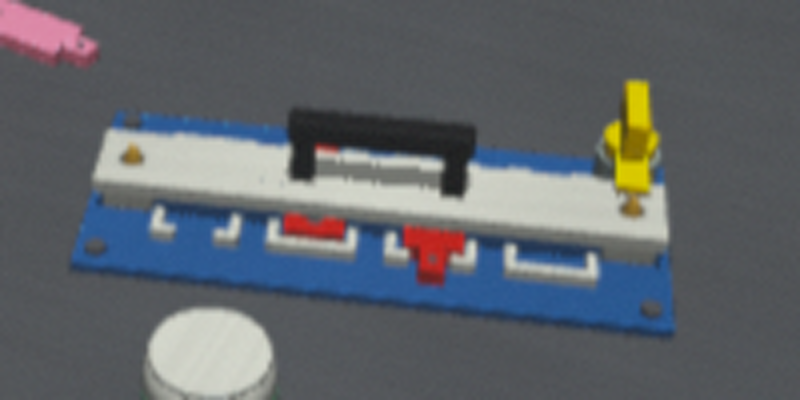

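View pics/end_top.png

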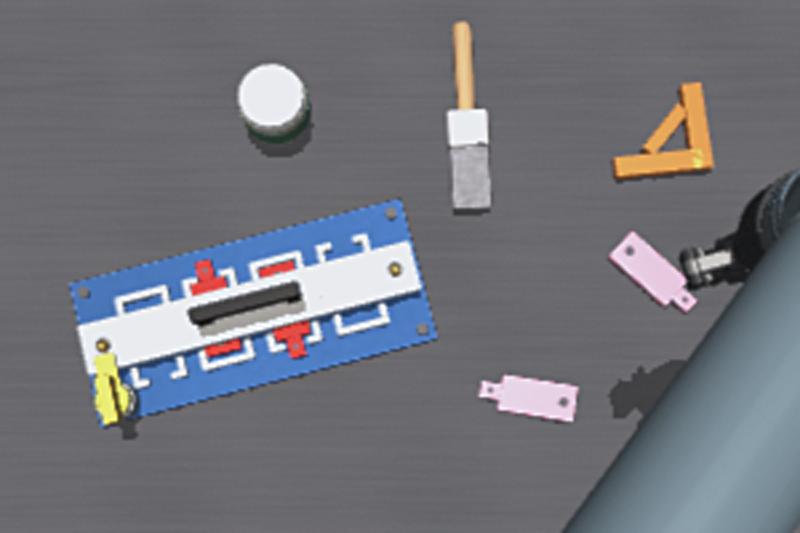

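The tongue is over the plate again at (633,180) in the scene crop. The brackets are seated, and the brush, tin and square haven't moved.

```bash
python3 -c "
from bench import *
print(sign_off())"
```

```text
the job is handed in; nothing more can be done
None
```

I handed the job in at about 69 s of robot time: both red brackets (only two were there) lie in pockets 1 and 2 with tongues in their slots, the plate is home on both pins and locked, and the pink look-alikes, brush, tin and square are untouched; sign-off returned no verdict.

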